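# Hook the stamp pad out from under the riser and seat it in its sloped cradle

### The job

The stamp pad has slid under the clear desk riser. Pick up the desk hook, reach in with it, get its blade behind the pad and drag the pad completely out through the open end that faces the robot's right, without the fingers or arm touching the pad while it is under the riser; then lay the hook down on the desk. Pick up the pad and seat it flat in the pocket of the sloped black cradle with only gentle force, keeping hold of it until it is fully home (do not drop it in), then let go, leaving the other things on the desk where they are.

Things in the scene. Friction and masses are not known exactly. Their poses are not given: they have to be found in the camera images.
- stamp_pad: Closed flat tin stamp pad, grey with a blue label, a rigid block 56 x 86 x 16 mm, about 0.12 kg. Origin at the centre of its underside; x along the 56 mm side, y along the 86 mm side, z up. It starts on the desk under the riser, its x axis within about 0.3 rad of the riser's y axis, so its 86 mm side lies roughly across the open end. Grip it across the 56 mm.
- desk_hook: Hook tool, 0.1 kg: wooden handle, thin steel shank, flat steel blade turned down at the end. Lies on the desk, blade to the robot's left. Origin: centre of the handle's underside; x towards the blade, z up. Handle x -50 to 50, y +-10, z 0 to 28 mm (balances there; grip across the 20 mm); shank 6.4 mm thick at z = 19; blade at x = 200, 4 mm thick, 44 mm wide in y, z 2 to 22.
- hook_blade (a point): Middle of the lower edge of the hook's blade, at (200, 0, 2) mm in the hook's frame.
- riser: Clear acrylic monitor riser, fixed, 240 (x) x 180 (y) x 91 mm, a clock fixed on top near its far left corner. Origin: centre of its footprint on the desk. Deck underside 85 mm up; side walls 6 mm thick (feet 14 mm) at x = +-120 mm; open at both y ends. The pad comes out at the -y end (y = -90 mm), which faces the robot's right.
- cradle: Fixed black stand, 94 x 112 mm at the foot and about 68 mm high, that carries the sloped pocket. Origin at the centre of its footprint; x points up the slope, away from the robot, yaw varies.
- pocket: Pocket on the cradle. Origin: middle of its grey floor, 44 mm above the desk; x up the slope (low side to the robot), y along the pocket, z square out of the floor, 30 degrees from vertical. Inside 58.4 (x) x 88.4 mm (y), so feel for it; rims 6 mm wide and high, sharp-edged, those along y with 44 mm finger gaps in the middle. The pad goes in with its 86 mm side along y, either way round.
- rubber_stamp: Brown wooden rubber stamp standing on the desk, 28 x 52 x 74 mm, a bystander; origin at the centre of its underside.
- glue_stick: Glue stick with a red cap, standing, 28 mm thick, 92 mm high, a bystander; origin at the centre of its underside.
- staple_box: Small yellow carton, 36 x 56 x 24 mm, a bystander near the back edge; origin at the centre of its underside. Fixed clutter (card holder, tape dispenser, up to 83 mm high) stands along the back edge beyond x = 0.63 m, and a telephone and more right of y = -0.5 m; the desk between riser and cradle is free.
- mug: Blue mug, 82 x 114 x 91 mm, a bystander; origin at the underside.

How it is judged:
On the way, in this order (a step that is already met when the one before it is completed fails the run):
1. the hook's blade is down behind the pad, the pad still under the riser (x of hook_blade in the frame of stamp_pad between 0.026 and 0.07 m and y of hook_blade in the frame of stamp_pad between -0.043 and 0.043 m and z of hook_blade in the frame of stamp_pad below 0.014 m and y of stamp_pad in the frame of riser above -0.12 m), for 0.1 s.
2. the pad is wholly out in front of the riser's open end (y of stamp_pad in the frame of riser below -0.12 m), for 0.1 s.
3. the pad is home in the pocket while the fingers still hold it (x of stamp_pad in the frame of pocket between -0.004 and 0.004 m and y of stamp_pad in the frame of pocket between -0.004 and 0.004 m and z of stamp_pad in the frame of pocket below 0.0025 m and angle between the z axis of stamp_pad and the z axis of pocket, either way round below 0.06 rad and contact force between the fingers and stamp_pad above 0.5 N), for 0.1 s.
At the end, for the whole second after the job is handed in: The pad rests in the pocket: centre within 4 mm each way, underside within 2.5 mm of the pocket floor, square to it within 0.06 rad, released and still; the hook lies still on the desk (its origin below 30 mm) (x of stamp_pad in the frame of pocket between -0.004 and 0.004 m and y of stamp_pad in the frame of pocket between -0.004 and 0.004 m and z of stamp_pad in the frame of pocket below 0.0025 m and angle between the z axis of stamp_pad and the z axis of pocket, either way round below 0.06 rad and contact force between the fingers and stamp_pad below 0.05 N and linear speed of each of stamp_pad, desk_hook below 0.02 m/s and height (world z) of desk_hook below 0.03 m); the robot touches nothing.
It fails at once if the pad is forced against the cradle with over 40 N (contact force between stamp_pad and cradle above 40 N).
It fails at once if fingers or arm touch the pad while it is under the riser (y of stamp_pad in the frame of riser above -0.118 m and x of stamp_pad in the frame of riser between -0.12 and 0.12 m and contact force between any of the fingers, the arm and stamp_pad above 0.2 N).
It fails at once if the rubber stamp, glue stick, yellow carton or mug is moved by more than 30 mm (distance of any of rubber_stamp, glue_stick, staple_box, mug from where it was at the start of the episode above 0.03 m).
It also fails if it takes over 72 s, if anything falls off the work surface, if the arm or the gripper's body presses on something with over 40 N, if the wrist force passes 120 N, or if a joint passes its speed limit or range.

### The arm

A 6-joint arm with a two-finger parallel gripper is mounted at the origin on the work surface; the furniture and walls round the work are solid. World frame = base frame: x ahead of the robot, y to its left, z up, the work surface at z = 0. Lengths are in m, angles in rad, forces in N, time in s.
With the tool pointing down it reaches from about 0.25 to 0.775 m from the base axis. Payload 4 kg.
Tool frame: the origin (TCP) lies on the centre line of the jaws, within the pads' length; the fingertips stand 25 mm ahead of it and the grasp point (between the pads) lies 6 mm ahead of it (manip.finger_overhang is the z of the fingertips in the tool frame, in m); z points along the fingers, y is the line along which they close (so a half turn about z gives the same grasp; the last joint's range is limited). The gripper opens to 85 mm and grips with 20 to 120 N. Pads are 22 mm wide; open, the fingers measure 114 mm over their backs; the gripper's body (76 mm by 85 mm) begins 54 mm behind the grasp point. The pads swing forward as they close: fully open they stand 13 mm farther back than shut.
Start: joints at [-1.405, 0.087, 1.371, -0, 1.684, -0.103], TCP at [0.146, -0.53, 0.256] pointing down, gripper open.
Joint ranges: [-3.1, 3.1], [-0.76, 2.03], [0.27, 2.55], [-1.08, 4.22], [0.17, 2.65], [-2.57, 2.57]. Speed limits (rad/s): [2.79, 2.79, 3.14, 3.14, 3.14, 3.14].

### API

Orientations are given as a rotation vector (axis times angle).
In Python, from plant import manip gives the robot as it stands. Calls block until the motion is done:
- manip.move_to(position, orientation): joint-space move of the TCP to a pose.
- manip.move_straight(position, ori=None, speed=0.15, until_force=None): straight line of the TCP; ori=None keeps the orientation; speed is the mean speed in m/s. With until_force (N) it stops when the force on the tool has changed by that much, and returns True; else False.
- manip.move_j(angles): joint-space move.
- manip.command_gripper(opening): finger opening in m; the grip force is fixed at half the most; returns when the fingers have stopped.
- manip.wait(seconds).
- manip.solve_ik(position, orientation): joint angles nearest the present ones, or None.
- manip.camera(name): name is "scene" or "top" or "wrist"; returns the picture (480x640x3 uint8, red, green, blue); there is no depth.
- manip.camera_info(name): a dict with "fovy" (degrees; the focal length in pixels is half the picture's height over the tangent of half this angle, whatever the lens; pixels are square), "cx", "cy" (the principal point, pixels), "position" and "rotation" of the camera in the world; the wrist camera has in their place "tool_from_camera" (4x4, takes a point from camera to tool coordinates, whose origin is the TCP and whose axes are the flange's). Camera axes: x right, y down, z forward; pixel columns grow to the right and rows downward; lengths in m; the calibration is good to about 2 mm. A picture is of the moment at which its call begins: read the wrist's pose just before it. camera_info takes no time and is no camera call.
A pose or a line that the arm cannot do raises manip.IKError and nothing moves.
- manip.close_job(): hands the job in; it is judged then, once.
Readings, each from a call of its own:
- manip.read_time(): time.
- manip.read_qpos(): joint angles.
- manip.read_qd(): joint speeds.
- manip.read_joint_torque(): joint torques, N m.
- manip.read_position(): TCP position.
- manip.read_tcp_rot(): TCP orientation.
- manip.read_wrist_force(): force on the tool from outside, world axes, zero at the start.
- manip.read_moment(): the same for the moment, N m.
- manip.read_gripper_width(): finger opening in m.
- manip.read_grip_force(): force on a finger pad.
Only numpy, scipy, OpenCV 4.12 (cv2) and the standard library are available. Lean on these libraries where they do the work, as an engineer would, in place of code of your own. Each camera call takes 0.05 s, during which the arm holds its last target. There are 200 camera calls.

## Working session

There is one attempt and no reset: what is moved stays moved. The work goes in short steps, each a Python script; the robot and the scene stay as the last script left them, time stands still between calls to the robot, and variables do not carry over. Pictures are saved under pics/ and viewed, at most 12 in all, crops included, and the job is handed in when it is done.

```bash
mkdir -p pics; ls; python3 - <<'E'
from plant import manip
import cv2, numpy as np
for n in ("scene","top"):
    im=manip.camera(n); cv2.imwrite(f"pics/{n}0.png",im[:,:,::-1]); i=manip.camera_info(n); print(n,i)
print(manip.camera_info("wrist"),manip.read_tcp_rot(),manip.finger_overhang,manip.read_time())
E
```

```text
pics
scene {'fovy': 56.26230678872914, 'cx': 309.4085673784551, 'cy': 240.30934334035248, 'position': array([-0.09603682,  0.64658259,  0.54956685]), 'rotation': array([-0.84600233,  2.28882706, -1.39062713])}
top {'fovy': 54.41947308011135, 'cx': 317.98954317457844, 'cy': 237.85005479591422, 'position': array([ 0.42972551, -0.06610468,  1.18492648]), 'rotation': array([-2.22265274,  2.18442563, -0.04141083])}
{'fovy': 59.24032574580107, 'cx': 324.4731325662631, 'cy': 233.44774319841363, 'tool_from_camera': array([[-5.46844646e-04, -9.51723737e-01, -3.06955420e-01,
         7.80271863e-02],
       [ 9.99999849e-01, -5.06280678e-04, -2.11774154e-04,
         1.00109362e-03],
       [ 4.61448911e-05, -3.06955490e-01,  9.51723870e-01,
        -1.19365992e-01],
       [ 0.00000000e+00,  0.00000000e+00,  0.00000000e+00,
         1.00000000e+00]])} [-3.11122662e+00 -4.20659630e-01  9.74766514e-05] 0.025 0.1
```

View pics/scene0.png

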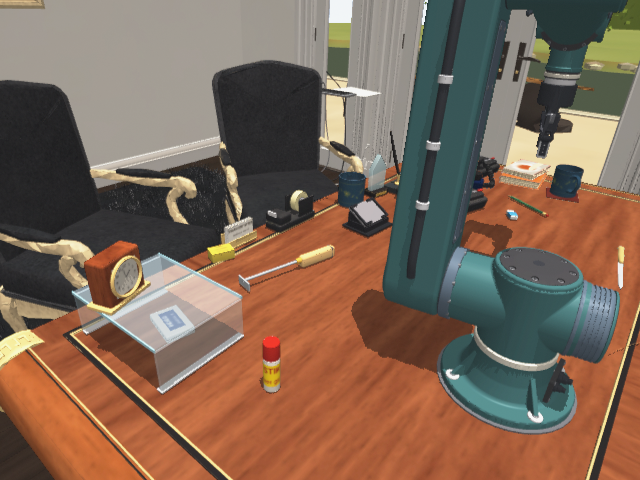

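View pics/top0.png

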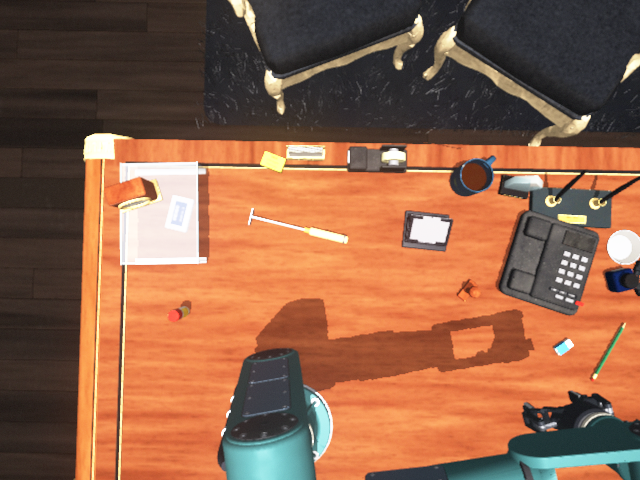

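The scene view has the riser with the pad under it at (172,322), the hook running from (245,282) to (334,252), and the cradle at (370,215). In the top view the pad is at (179,213), the hook blade at (250,216), the hook handle at about (328,236), the pocket at (429,230), the riser's right edge at about (205,163–262), and the stamp at (468,290).

```bash
cat > h.py <<'E'
from plant import manip
import cv2, numpy as np
from scipy.spatial.transform import Rotation as R
def cam(name, save=None):
    i=dict(manip.camera_info(name))
    if name=="wrist":
        T=np.eye(4); T[:3,:3]=R.from_rotvec(manip.read_tcp_rot()).as_matrix(); T[:3,3]=manip.read_position()
        T=T@i["tool_from_camera"]; i["C"]=T[:3,3]; i["M"]=T[:3,:3]
    else: i["C"]=np.array(i["position"]); i["M"]=R.from_rotvec(i["rotation"]).as_matrix()
    i["f"]=240/np.tan(np.radians(i["fovy"]/2))
    im=manip.camera(name)
    if save: cv2.imwrite(f"pics/{save}.png",im[:,:,::-1]); np.savez(f"pics/{save}.npz",C=i["C"],M=i["M"],f=i["f"],cx=i["cx"],cy=i["cy"],im=im)
    return im,i
def load(save): return np.load(f"pics/{save}.npz")
def ray(i,uv):
    uv=np.atleast_2d(uv).astype(float)
    d=np.c_[(uv[:,0]-i["cx"])/i["f"],(uv[:,1]-i["cy"])/i["f"],np.ones(len(uv))]
    return d@i["M"].T
def onz(i,uv,z):
    d=ray(i,uv); return i["C"]+d*((z-i["C"][2])/d[:,2])[:,None]
def proj(i,P):
    p=(np.atleast_2d(P)-i["C"])@i["M"]; return np.c_[i["cx"]+i["f"]*p[:,0]/p[:,2],i["cy"]+i["f"]*p[:,1]/p[:,2]]
def down(yaw):  # tool z down; tool x axis at yaw in world
    c,s=np.cos(yaw),np.sin(yaw)
    return R.from_matrix(np.array([[c,s,0],[s,-c,0],[0,0,-1.]])).as_rotvec()
E
python3 - <<'E'
from h import *
im,i=cam("top","top1")
np.set_printoptions(precision=4,suppress=True)
for n,uv,z in [("pad",(179,213),.016),("blade",(250,216),.02),("shank/handle",(308,230),.025),("handle end",(347,240),.025),("pocket",(429,230),.044),("rNearR",(207,262),0),("rFarR",(207,172),0),("rTopNR",(198,262),.091),("rTopFR",(198,163),.091),("glue",(180,314),.09),("stamp",(468,290),.05)]: print(n,onz(i,uv,z)[0])
M=R.from_rotvec(manip.read_tcp_rot()).as_matrix(); print(M)
for p,y in [((.42,-.27,.35),0),((.45,.1,.35),0),((.5,.27,.35),0)]:
  for yaw in(0,np.pi,np.pi/2,-np.pi/2): print(p,yaw,manip.solve_ik(p,down(yaw)))
E
```

```text
pad [0.5287 0.2827 0.016 ]
blade [0.5239 0.1039 0.02  ]
shank/handle [ 0.4911 -0.0419  0.025 ]
handle end [ 0.4679 -0.1393  0.025 ]
pocket [ 0.4953 -0.3385  0.044 ]
rNearR [0.4068 0.2131 0.    ]
rFarR [0.6361 0.219  0.    ]
rTopNR [0.4082 0.2127 0.091 ]
rTopFR [0.6413 0.2189 0.091 ]
glue [0.2863 0.2517 0.09  ]
stamp [ 0.3509 -0.4329  0.05  ]
[[ 0.9641  0.2656 -0.0003]
 [ 0.2656 -0.9641  0.0017]
 [ 0.0002 -0.0017 -1.    ]]
(0.42, -0.27, 0.35) 0 [-0.6849 -0.0255  1.3025 -0.      1.8646  0.8859]
(0.42, -0.27, 0.35) 3.141592653589793 [-0.6849 -0.0255  1.3025  0.      1.8646 -2.2557]
(0.42, -0.27, 0.35) 1.5707963267948966 [-0.6849 -0.0255  1.3025 -0.      1.8646 -0.6849]
(0.42, -0.27, 0.35) -1.5707963267948966 [-0.6849 -0.0255  1.3025 -0.      1.8646  2.4567]
(0.45, 0.1, 0.35) 0 [ 0.0956 -0.1111  1.383  -0.      1.8698  1.6664]
(0.45, 0.1, 0.35) 3.141592653589793 [ 0.0956 -0.1111  1.383  -0.      1.8698 -1.4752]
(0.45, 0.1, 0.35) 1.5707963267948966 [ 0.0956 -0.1111  1.383  -0.      1.8698  0.0956]
(0.45, 0.1, 0.35) -1.5707963267948966 None
(0.5, 0.27, 0.35) 0 [ 0.3954  0.1301  1.1398 -0.      1.8718  1.9662]
(0.5, 0.27, 0.35) 3.141592653589793 [ 0.3954  0.1301  1.1398 -0.      1.8718 -1.1754]
(0.5, 0.27, 0.35) 1.5707963267948966 [ 0.3954  0.1301  1.1398 -0.      1.8718  0.3954]
(0.5, 0.27, 0.35) -1.5707963267948966 None
```

```bash
python3 - <<'E'
from h import *
for n,p in [("w_cr",(.46,-.26,.32)),("w_hk",(.46,.07,.33)),("w_pad",(.50,.33,.36))]:
    manip.move_to(p,down(np.pi/2)); manip.wait(.15); cam("wrist",n); print(n,manip.read_position(),manip.read_time())
a=[cv2.resize(cv2.imread(f"pics/{n}.png"),(400,300),interpolation=cv2.INTER_AREA) for n in("w_cr","w_hk","w_pad")]
cv2.imwrite("pics/m1.png",np.vstack([np.hstack(a[:2]),np.hstack([a[2],a[2]*0])]))
E
```

```text
w_cr [ 0.45952152 -0.26087304  0.31969012] 1.9
w_hk [0.46030534 0.06901709 0.32979671] 3.35
w_pad [0.50038812 0.32845698 0.36048332] 4.5833
```

View pics/m1.png

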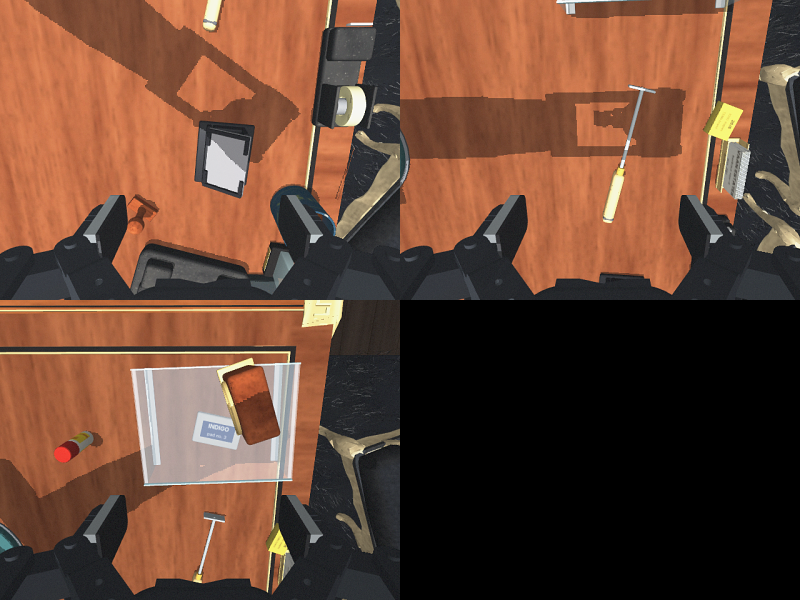

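Wrist montage, shown at 0.625 scale: the pocket is at about (228,158) in the first panel. In the second the hook's blade is at (641,90) and its handle runs from (620,170) to (608,222). In the third the pad is at (217,430), partly hidden by the clock, with the riser's near deck edge at about y=483.

```bash
python3 - <<'E'
from h import *
np.set_printoptions(precision=4,suppress=True)
c=load("w_cr")["im"][170:330,290:430]; p=load("w_pad")["im"][160:320,190:490]; t=load("top1")["im"][150:280,105:225]
h=load("w_hk")["im"]
A=np.zeros((600,800,3),np.uint8)
A[:300,:262]=cv2.resize(c,(262,300)); A[:300,262:262+530]=cv2.resize(p,(530,300)); 
A[300:,:277]=cv2.resize(t,(277,300)); cv2.imwrite("pics/m2.png",A[:,:,::-1])
# hook handle
hsv=cv2.cvtColor(h,cv2.COLOR_RGB2HSV)
m=cv2.inRange(hsv,(18,60,150),(35,255,255)); m[:, :250]=0; m[:,480:]=0; m[:100]=0;m[400:]=0
n,l,s,ce=cv2.connectedComponentsWithStats(m); k=1+np.argmax(s[1:,4]); print("handle",s[k],ce[k])
d=load("w_hk"); q=cv2.boxPoints(cv2.minAreaRect(np.argwhere(l==k)[:,::-1].astype(np.float32))); print(onz(d,q,.028),onz(d,ce[k],.028))
m=cv2.inRange(hsv,(0,0,110),(180,70,255)); m[:, :330]=0; m[:,460:]=0; m[:120]=0;m[280:]=0
n,l,s,ce=cv2.connectedComponentsWithStats(m); print(s[1:][s[1:,4]>20],ce[1:][s[1:,4]>20])
ys,xs=np.nonzero(m[:155]);  print("blade px",xs.min(),xs.max(),ys.min(),ys.max(), onz(d,[[xs.min(),ys[xs==xs.min()].mean()],[xs.max(),ys[xs==xs.max()].mean()]],.022))
# pad label
for nm,roi in (("w_pad",(300,400,180,240)),("top1",(160,200,190,235))):
    d=load(nm); hs=cv2.cvtColor(d["im"],cv2.COLOR_RGB2HSV); x0,x1,y0,y1=roi
    print(nm,hs[(y0+y1)//2,(x0+x1)//2])
E
```

```text
handle [325 268  35  83 572] [343.5577 303.1748]
[[ 0.4585 -0.1261  0.028 ]
 [ 0.4811 -0.0267  0.028 ]
 [ 0.5002 -0.032   0.028 ]
 [ 0.4789 -0.1322  0.028 ]] [[ 0.4808 -0.0708  0.028 ]]
[[351 136  58 133 934]] [[373.7227 192.7184]]
blade px 365 408 136 154 [[0.5002 0.1088 0.022 ]
 [0.5434 0.0989 0.022 ]]
w_pad [110  62 181]
top1 [113  22 248]
```

View pics/m2.png

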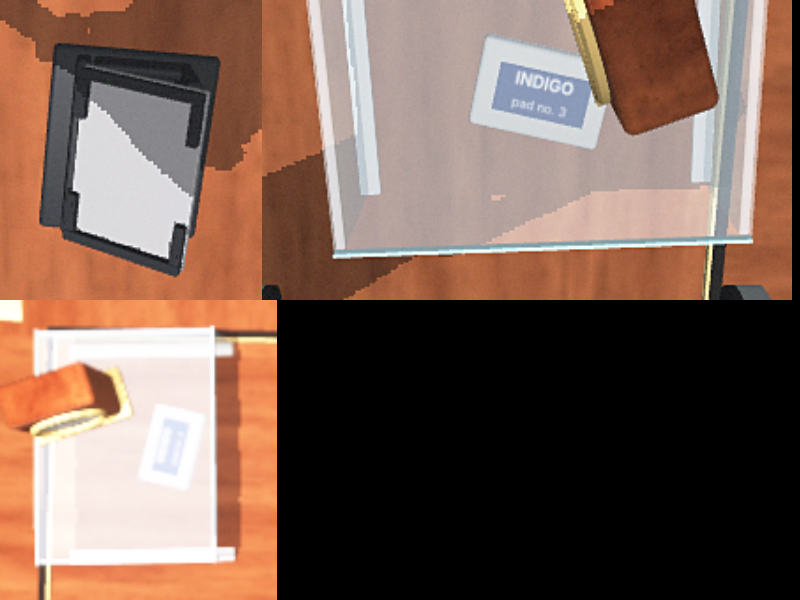

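The crops show the riser's near deck edge from (333,257) to (752,240). The visible pad corners are (487,36), (470,123) and (597,149). The pocket floor spans about (88,80), (203,97), (180,262) and (72,225).

```bash
python3 - <<'E'
from h import *
np.set_printoptions(precision=4,suppress=True)
d=load("w_pad"); P=lambda a: np.c_[190+(np.array(a)[:,0]-262)*300/530,160+np.array(a)[:,1]*160/300]
e=onz(d,P([(333,255),(752,238)]),.091); print("edge",e,np.linalg.norm(e[1]-e[0]),np.arctan2(*(e[1]-e[0])[[1,0]]))
q=onz(d,P([(487,36),(470,123),(597,149)]),.016); print("pad",q,np.linalg.norm(q[0]-q[1]),np.linalg.norm(q[2]-q[1]),"c",(q[0]+q[2])/2)
print("pad label w_pad / top:")
for nm,roi,z in (("w_pad",(310,385,185,235),.016),("top1",(160,200,185,240),.016)):
    d=load(nm); hs=cv2.cvtColor(d["im"],cv2.COLOR_RGB2HSV); x0,x1,y0,y1=roi
    m=np.zeros((480,640),np.uint8); sub=cv2.inRange(hs,(100,45 if nm=="w_pad" else 30,60),(130,255,255)); m[y0:y1,x0:x1]=sub[y0:y1,x0:x1]
    r=cv2.minAreaRect(np.argwhere(m)[:,::-1].astype(np.float32)); b=onz(d,cv2.boxPoints(r),z); print(nm,m.sum()//255,onz(d,[r[0]],z),np.linalg.norm(b[1]-b[0]),np.linalg.norm(b[2]-b[1]),np.arctan2(*(b[1]-b[0])[[1,0]]))
E
```

```text
edge [[0.4041 0.2139 0.091 ]
 [0.6443 0.223  0.091 ]] 0.2403830832528339 0.03819879741322819
pad [[0.4925 0.3193 0.016 ]
 [0.481  0.2656 0.016 ]
 [0.5642 0.2485 0.016 ]] 0.05492216856949964 0.08490572656883787 c [0.5284 0.2839 0.016 ]
pad label w_pad / top:
w_pad 1115 [[0.5271 0.2835 0.016 ]] 0.029916491761388123 0.059865096043219754 1.3627807782433572
top1 0 [[1.0652 0.7544 0.016 ]] 0.0 0.0 0.0
```

```bash
python3 - <<'E'
from h import *
hy=1.346; o=np.array([.4775,-.0905]); py=1.365; pc=np.array([.528,.2838])
manip.move_to([*o,.12],down(hy)); manip.command_gripper(.05)
manip.move_straight([*o,.029],speed=.1,until_force=8); print(manip.read_position())
manip.command_gripper(0); print(manip.read_gripper_width(),manip.read_grip_force())
manip.move_straight([*o,.06],speed=.1)
u=np.array([np.cos(py),np.sin(py)])
b=pc+u*(-.08); a=b-.2*u   # blade in front of pad, just outside the riser
manip.move_to([*a,.06],down(py))
manip.wait(.2); print(manip.read_position(),manip.read_wrist_force(),manip.read_time())
cam("wrist","w_h2"); im,_=cam("scene","s_h2")
cv2.imwrite("pics/m3.png",np.hstack([cv2.resize(cv2.imread("pics/w_h2.png"),(400,300)),cv2.resize(cv2.imread("pics/s_h2.png")[180:420,60:380],(400,300))]))
E
```

```text
[ 0.4781447  -0.09070085  0.02974817]
0.018994999275893237 60.35391569137573
[0.47080222 0.00882893 0.05971723] [-0.51698354 -0.83773107 -1.09178359] 9.3667
```

View pics/m3.png

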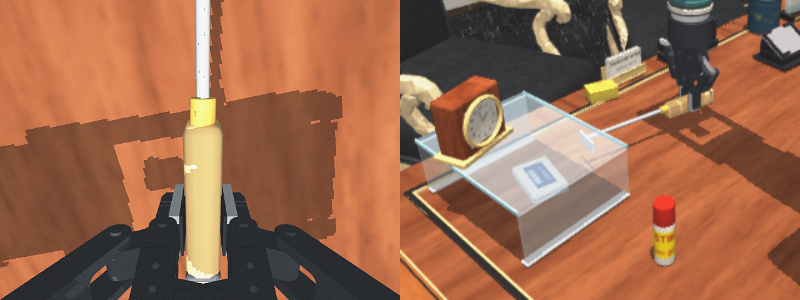

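The hook is held level and straight. Its blade is at the riser's open end, higher than the pad.

```bash
python3 - <<'E'
from h import *
py=1.365; pc=np.array([.528,.2838]); u=np.array([np.cos(py),np.sin(py)])
at=lambda s,z: [*(pc+u*(s-.2)),z]
print(manip.move_straight(at(.044,.06),speed=.12,until_force=6))
print(manip.move_straight(at(.044,.0312),speed=.06,until_force=5),manip.read_position(),manip.read_wrist_force())
manip.wait(.3)
cam("scene","s_in")
print(manip.move_straight(at(.030-.135,.0312),speed=.06,until_force=12),manip.read_position(),manip.read_wrist_force(),manip.read_time())
cam("scene","s_out"); cam("top","t_out")
cv2.imwrite("pics/m4.png",np.hstack([cv2.resize(cv2.imread(f"pics/{n}.png")[220:420,60:340],(400,300)) for n in ("s_in","s_out")]))
E
```

```text
False
True [0.49521366 0.13071283 0.03000443] [-0.24871775 -0.30052899  2.55626297]
False [ 0.46569944 -0.01464425  0.0312133 ] [-0.00654649 -0.19304472 -0.48028119] 14.125
```

View pics/m4.png

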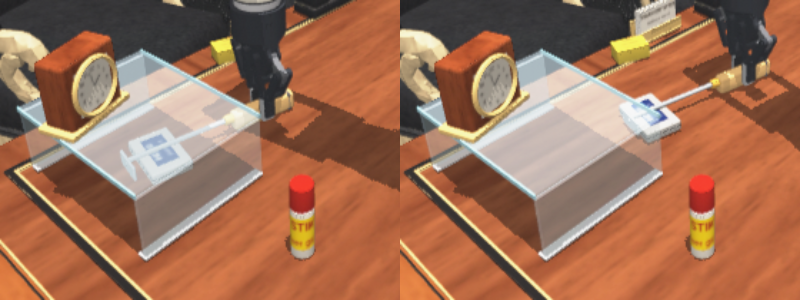

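The blade is behind the pad in the left frame, and in the right frame the pad sits just outside the open end. I'll pull it a little further, lay the hook aside, and then look.

```bash
python3 - <<'E'
from h import *
np.set_printoptions(precision=4,suppress=True)
py=1.365; pc=np.array([.528,.2838]); u=np.array([np.cos(py),np.sin(py)])
at=lambda s,z: [*(pc+u*(s-.2)),z]
manip.move_straight(at(.030-.185,.0312),speed=.08,until_force=12)
manip.move_straight(at(.030-.18,.0312),speed=.05)
manip.move_straight(at(.030-.18,.08),speed=.1)
manip.move_straight([.34,-.07,.08],down(1.5),speed=.2)
print(manip.move_straight([.34,-.07,.0295],speed=.06,until_force=4),manip.read_position())
manip.command_gripper(.05)
manip.move_straight([.34,-.07,.13],speed=.2)
# view pad
manip.command_gripper(.085)
manip.move_to([.48,.16,.28],down(np.pi/2)); manip.wait(.15); im,i=cam("wrist","w_p2"); print(manip.read_time())
# pocket view: camera axis along -pocket z, range .28
M=np.array(i["tool_from_camera"]); 
s,c=np.sin(np.pi/6),np.cos(np.pi/6)
for yaw in (0.,-.12):
  pz=np.array([-s*np.cos(yaw),-s*np.sin(yaw),c]); px=np.array([c*np.cos(yaw),c*np.sin(yaw),s])
  Cr=np.c_[px,np.cross(-pz,px),-pz]  # cam x = up slope
  O=np.array([.495,-.335,.044])
  for rng in(.25,.3):
    W=np.eye(4);W[:3,:3]=Cr;W[:3,3]=O+pz*rng
    T=W@np.linalg.inv(M); print(yaw,rng,T[:3,3],T[:3,2],manip.solve_ik(T[:3,3],R.from_matrix(T[:3,:3]).as_rotvec()))
E
```

```text
True [ 0.3391 -0.0696  0.0299]
20.3
0.0 0.25 [ 0.4392 -0.3723  0.1417] [ 0.4748  0.3077 -0.8246] [-1.1049  0.1829  1.6033  0.6019  1.4546 -1.2926]
0.0 0.3 [ 0.4142 -0.3723  0.185 ] [ 0.4748  0.3077 -0.8246] [-1.1466  0.1189  1.5851  0.5938  1.5455 -1.2802]
-0.12 0.25 [ 0.4352 -0.3653  0.1417] [ 0.5082  0.2487 -0.8246] [-1.1078  0.1228  1.6723  0.6138  1.382  -1.2028]
-0.12 0.3 [ 0.4104 -0.3623  0.185 ] [ 0.5082  0.2487 -0.8246] [-1.1491  0.0515  1.6579  0.6041  1.4755 -1.187 ]
```

View pics/w_p2.png

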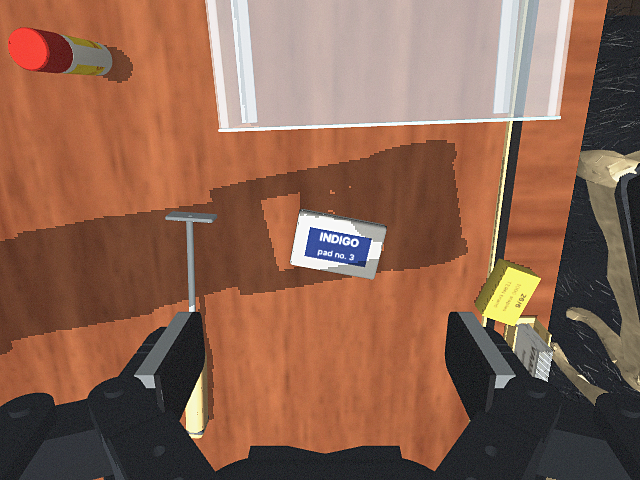

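The pad is clear of the riser at (340,245). The hook lies to its left, from (190,217) to (195,430). Next I'll look square onto the pocket.

```bash
python3 - <<'E'
from h import *
np.set_printoptions(precision=4,suppress=True)
d=load("w_p2"); hs=cv2.cvtColor(d["im"],cv2.COLOR_RGB2HSV)
def rect(m,z):
    n,l,s,ce=cv2.connectedComponentsWithStats(m); k=1+np.argmax(s[1:,4]); r=cv2.minAreaRect(np.argwhere(l==k)[:,::-1].astype(np.float32))
    b=onz(d,cv2.boxPoints(r),z); e=max((b[1]-b[0],b[2]-b[1]),key=np.linalg.norm); print(onz(d,[r[0]],z),np.linalg.norm(b[1]-b[0]),np.linalg.norm(b[2]-b[1]),np.arctan2(e[1],e[0]))
m=np.zeros((480,640),np.uint8); m[200:290,280:400]=255
rect(cv2.inRange(hs,(105,120,60),(130,255,255))&m,.016)
rect((cv2.inRange(hs,(0,0,60),(180,70,255))|cv2.inRange(hs,(105,60,60),(130,255,255)))&m,.016)
i=manip.camera_info("wrist"); M=np.array(i["tool_from_camera"]); yaw=-.1; s,c=np.sin(np.pi/6),np.cos(np.pi/6)
pz=np.array([-s*np.cos(yaw),-s*np.sin(yaw),c]); px=np.array([c*np.cos(yaw),c*np.sin(yaw),s])
W=np.eye(4);W[:3,:3]=np.c_[px,np.cross(-pz,px),-pz];W[:3,3]=np.array([.495,-.335,.044])+pz*.29
T=W@np.linalg.inv(M); rv=R.from_matrix(T[:3,:3]).as_rotvec()
manip.move_to(T[:3,3]+[-.03,.05,.1],rv); manip.move_to(T[:3,3],rv); manip.wait(.2)
im,_=cam("wrist","w_pk"); print(manip.read_time())
y,x=int(i["cy"]),int(i["cx"]); cv2.imwrite("pics/w_pkc.png",cv2.resize(im[y-120:y+120,x-120:x+120,::-1],(600,600),interpolation=cv2.INTER_CUBIC)); print(x-120,y-120)
E
```

```text
[[0.4914 0.099  0.016 ]] 0.02928004117779362 0.059311729313226855 -0.19650757752137643
[[0.4917 0.1017 0.016 ]] 0.057534174045526805 0.0842991113941964 -0.1970281225658882
22.8417
204 113
```

View pics/w_pkc.png

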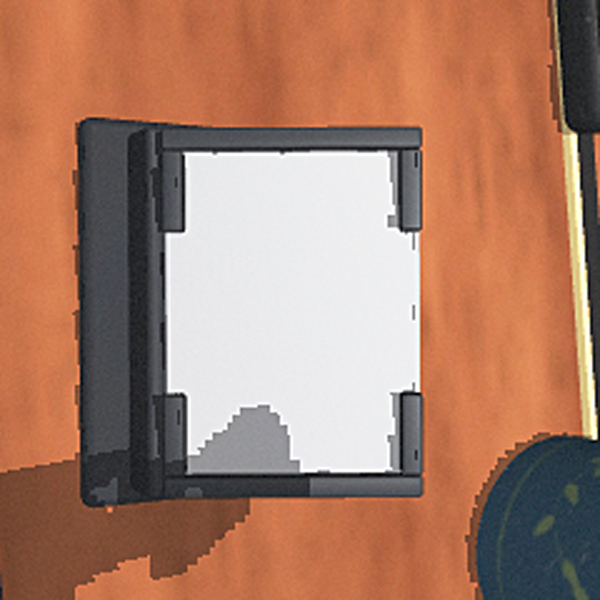

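The view is nearly square onto the pocket. The rims' inner edges span x 186–401 and y 151–474 in the crop, so its centre is at (293,312.5). The sizes match 58.4 x 88.4 mm and the yaw is about -0.10.

```bash
python3 - <<'E'
from h import *
np.set_printoptions(precision=4,suppress=True)
d=load("w_pk"); cr=np.array([[292.8,312.5],[185,151],[401,151],[401,474],[185,474]]); px=(cr+.5)/2.5-.5+[204,113]
O=onz(d,px[:1],.044)[0]; yaw=-.1; s,c=np.sin(np.pi/6),np.cos(np.pi/6)
pz=np.array([-s*np.cos(yaw),-s*np.sin(yaw),c]); pX=np.array([c*np.cos(yaw),c*np.sin(yaw),s]); pY=np.cross(pz,pX)
r=ray(d,px[1:]); Q=O+.006*pz; t=((Q-d["C"])@pz)/(r@pz); K=d["C"]+r*t[:,None]
print("O",O); print("corners in pocket mm",np.c_[(K-O)@pX,(K-O)@pY,(K-O)@pz]*1e3)
np.savez("pk.npz",O=O,pX=pX,pY=pY,pz=pz)
py=np.pi-.197; g=np.array([.492,.1])
manip.move_to([*g,.15],down(py)); manip.command_gripper(.072)
manip.move_straight([*g,.045],speed=.15)
print("touch",manip.move_straight([*g,.008],speed=.03,until_force=3),manip.read_position(),manip.read_gripper_width())
z=manip.read_position()[2]+.0055
manip.move_straight([*g,z],speed=.05); manip.command_gripper(.03)
print(manip.read_gripper_width(),manip.read_grip_force(),manip.read_position())
manip.move_straight([*g,.15],speed=.2); manip.wait(.15); im,i=cam("wrist","w_grip"); print(manip.read_time(),manip.read_position(),manip.read_wrist_force())
Rm=np.c_[pY,np.cross(-pz,pY),-pz]; rv=R.from_matrix(Rm).as_rotvec()
for h in(.0,.08): print(manip.solve_ik(O+pz*(.03+h),rv))
E
```

```text
O [ 0.4957 -0.3385  0.044 ]
corners in pocket mm [[-29.3851  43.9028   6.    ]
 [ 29.3436  44.0869   6.    ]
 [ 29.6105 -43.8137   6.    ]
 [-29.1807 -43.9432   6.    ]]
touch True [0.4917 0.1    0.0168] 0.07213930856562874
0.05432206330673914 66.0905134677887 [0.4922 0.1    0.0225]
28.15 [0.4909 0.0999 0.148 ] [ 0.1798  0.604  -0.9483]
[-0.8936  0.0602  1.8725  0.4793  0.8833 -1.0404]
[-0.96   -0.0908  1.8677  0.4517  1.0512 -1.0247]
```

View pics/w_grip.png

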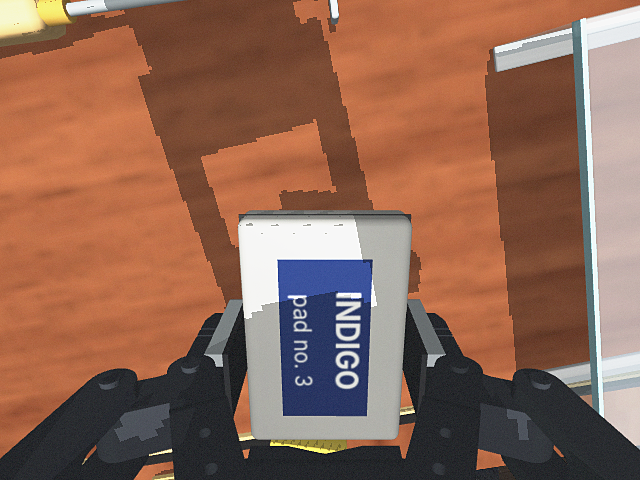

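The pad is gripped squarely. Its top face runs from row 217 to row 438 and columns 239–411. Now its offset in the hand, then the insertion.

```bash
cat > ins.py <<'E'
from h import *
np.set_printoptions(precision=4,suppress=True)
k=np.load("pk.npz"); O,pX,pY,pz=k["O"],k["pX"],k["pY"],k["pz"]
rv=R.from_matrix(np.c_[pY,np.cross(-pz,pY),-pz]).as_rotvec()
ZB=.0225
def tgt(dx,dy,h): return O+pX*dx+pY*dy+pz*(h+ZB)   # TCP for pocket-frame tool offset (dx,dy), underside height h
def where():
    e=manip.read_position()-O; return np.array([e@pX,e@pY,e@pz-ZB])*1e3
def force():
    f=manip.read_wrist_force(); return np.array([f@pX,f@pY,f@pz])
E
python3 - <<'E'
from ins import *
d=load("w_grip"); T=np.array(manip.camera_info("wrist")["tool_from_camera"]); i=dict(C=T[:3,3],M=T[:3,:3],f=d["f"],cx=d["cx"],cy=d["cy"])
q=onz(i,[(325,217),(323,438),(239,217),(411,217),(248,438),(398,438)],.0065); print(q*1e3); L=(q[0,0]+q[1,0])/2; print("long offset",L,"len",q[0,0]-q[1,0])
np.save("L.npy",L)
manip.move_to(tgt(0,-L,.10),rv); manip.move_straight(tgt(0,-L,.02),rv,speed=.12); manip.wait(.2)
f0=force(); print(where(),f0)
print(manip.move_straight(tgt(0,-L,-.003),speed=.015,until_force=4)); print(where(),force()-f0,manip.read_moment(),manip.read_time())
E
```

```text
[[ 43.8513  -1.1146   6.5   ]
 [-41.5351  -1.8726   6.5   ]
 [ 43.8702 -27.7354   6.5   ]
 [ 43.8324  25.5128   6.5   ]
 [-41.5043 -29.7765   6.5   ]
 [-41.5659  26.0385   6.5   ]]
long offset 0.0011581158037635014 len 0.08538636746176265
[ 0.7562 -1.6624 20.8979] [ 0.1579 -0.2119 -0.5063]
True
[-0.0979 -1.0253  5.5574] [1.2185 1.2371 6.0028] [-0.0616  0.2343  0.0098] 31.7417
```

```bash
python3 - <<'E'
from ins import *
L=float(np.load("L.npy")); t0=manip.read_time()
for dx,dy in [(1.5,0),(2.8,0),(1.5,1.5),(1.5,-1.5),(0,1.5),(0,-1.5)]:
    a,b=dx/1e3,-L+dy/1e3
    manip.move_straight(tgt(a,b,.009),rv,speed=.03); manip.wait(.1); f0=force()
    hit=manip.move_straight(tgt(a,b,-.003),speed=.02,until_force=4); w=where(); print(dx,dy,hit,w,force()-f0,round(manip.read_time()-t0,2))
    if w[2]<2.5: break
    if manip.read_time()-t0>14: break
cam("wrist","w_ins"); print(manip.read_time())
E
```

```text
1.5 0 True [ 1.4358 -1.2204  6.3585] [ 2.0657 -0.3178  5.6933] 0.74
2.8 0 True [ 2.706  -1.1802  6.3873] [2.0839 0.298  4.7473] 1.45
1.5 1.5 True [1.4655 0.2833 6.3032] [0.3787 0.357  7.446 ] 2.13
1.5 -1.5 True [ 1.5027 -2.7071  6.3082] [0.0702 0.9605 7.4493] 2.88
0 1.5 True [0.002  0.2565 0.4693] [ 1.6204 -0.7854  5.1822] 3.74
35.5333
```

View pics/w_ins.png

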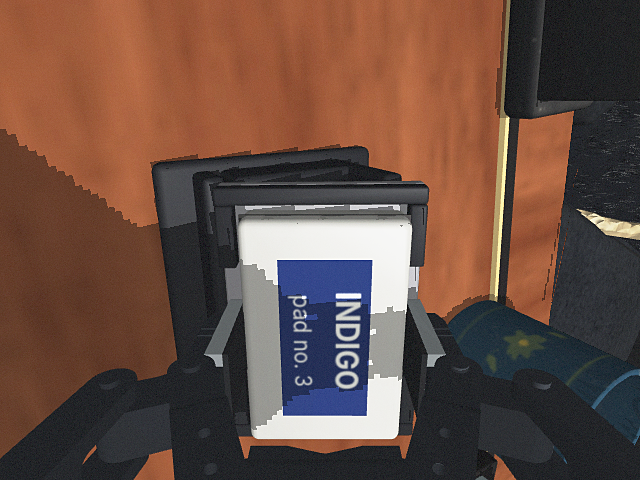

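The pad dropped through the rim, from 6.3 mm to 0.5 mm, and is down flat between the rims. I'll press gently, release, back off and check.

```bash
python3 - <<'E'
from ins import *
L=float(np.load("L.npy")); b=-L+.0015
print(manip.move_straight(tgt(0,b,-.003),speed=.01,until_force=4),where(),force(),manip.read_grip_force()); manip.wait(.4)
w=where(); print(w)
manip.command_gripper(.08); print(where(),force(),manip.read_gripper_width())
manip.move_straight(tgt(0,b,.10),speed=.1)
T=np.array(manip.camera_info("wrist")["tool_from_camera"]); W=np.eye(4); W[:3,:3]=np.c_[pX,np.cross(-pz,pX),-pz]; W[:3,3]=O+pz*.32
T=W@np.linalg.inv(T); manip.move_to(T[:3,3],R.from_matrix(T[:3,:3]).as_rotvec()); manip.wait(.2); im,i=cam("wrist","w_end"); print(manip.read_time(),i["cx"],i["cy"])
cam("top","t_end")
a=cv2.resize(im[113:353,204:444,::-1],(500,500),interpolation=cv2.INTER_CUBIC); t=cv2.resize(load("t_end")["im"][140:340,220:320,::-1],(250,500)); cv2.imwrite("pics/m5.png",np.hstack([a,t]))
E
```

```text
True [-0.0082  0.2153  0.4727] [ 1.3233 -0.2761  3.7789] 66.23802781105042
[-0.0399  0.2245  0.4623]
[-1.6001  1.1081 -0.454 ] [-0.706   0.1418  0.4733] 0.08001357171569874
38.425 324.4731325662631 233.44774319841363
```

View pics/m5.png

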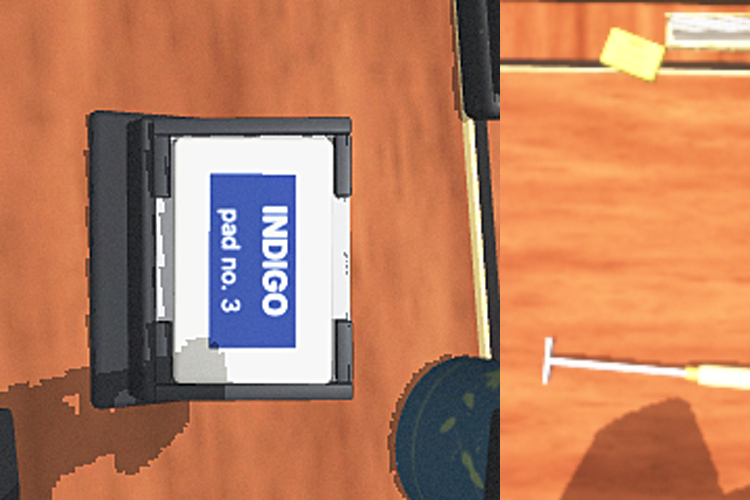

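The pad sits flat between all four rims, the hook lies on the desk, and the arm is clear of everything.

```bash
python3 -c "
from plant import manip
manip.wait(.3); print(manip.close_job())"
```

```text
the job is handed in; nothing more can be done
None
```

I dragged the stamp pad out with the hook, laid the hook on the desk, seated the pad flat in the cradle's pocket, let go, and handed the job in at about 39 s; the last pictures looked right, but the hand-in returned no verdict.

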